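# Wind the developing timer by its inner knob and start it

## Task

Get the film-developing timer going: turn the small inner knob clockwise until it comes fully up against its stop, but gently, because forcing it against the stop drags the black minutes ring round it, and that ring is already set and must stay as it is. Then press the red start button fully down and let go. Leave everything else on the shelf where it stands.

Things in the scene. Friction and masses are not known exactly. Their poses are not given: they have to be found in the camera images.
- timer: Aluminium timer console screwed down flat on the shelf, 130 (its x) x 220 (its y) x 45 mm high, black top plate. Origin: centre of its underside; z up. On top: minutes ring with the inner knob in its middle, centred at (0, +45 mm); red start button at (0, -62 mm).
- ring: Black minutes ring (the outer knob), 74 mm across its ribs, 14 mm high; its top is 59 mm above the shelf; white line on top along its own x. Origin: on the common axis of both knobs, at the ring's underside, 45 mm above the shelf; z up. Held by friction only: 0.40 N m about the axis turns it. It must not be turned (more than about 4 degrees counts as turned).
- ring_mark (a point): Outer end of the white line on the ring: 34 mm from the axis, on the ring's top face.
- knob_top (a point): Centre of the top face of the inner knob, on the common axis, 89 mm above the shelf. The inner knob is a plain round knurled aluminium knob, 26 mm in diameter, standing 30 mm above the ring's top (the lowest 2 mm is a wider green collar), with a red disc on top. It is the same all round, so its angle cannot be seen.
- knob_grip (a point): On the knob axis, halfway up the inner knob, 74 mm above the shelf. Clockwise from above the knob first turns freely (0.06 N m) by 0.55 to 1.25 rad, how much is unknown; then 0.25 rad more, stiffer (0.15 N m), turn the green pointer; then comes a hard stop carried by the ring, where over 0.40 N m from the fingers drags the ring along. It stays where left.
- catch (a joint): Angle (rad) of the green pointer collar relative to the ring; the collar is 31 mm across and 2 mm thick, lies on the ring round the foot of the inner knob, with a pointer 27 mm long from the axis, opposite the white line. 0 at rest, at a red tick; the inner knob takes it along in its last, stiff 0.25 rad, clockwise; 0.25 at a white tick with the knob at its stop. 0.17 or more counts as at the stop.
- start_top (a point): Centre of the top of the red start button, 28 mm in diameter, at its rest height of 67 mm above the shelf.
- start (a joint): Travel of the start button: 0 = out, 0.006 m = fully down, springs back by itself; fully down takes 5 N.
- reel_a: Steel film reel lying flat beside the start-button end of the timer, 86 mm in diameter, 40 mm high; origin at the centre of its underside. Leave alone.
- reel_b: A second, equal steel film reel, lying flat on the shelf. Leave alone.
- tank: Black plastic developing tank with twist cap, 98 mm in diameter, 151 mm high; origin at the centre of its underside. Leave alone.
- canisters: Stack of three clear film canisters, 36 mm in diameter, 156 mm high, one piece; origin at the centre of its underside. Leave alone.
- funnel: Red silicone funnel standing mouth down near the knob end of the timer, 90 mm in diameter, 85 mm high; origin at the centre of its underside. Leave alone.
- beaker: Clear beaker, 80 mm in diameter, 100 mm high; origin at the centre of its underside. Leave alone.
- cassette: Yellow film cassette standing upright, 25 mm in diameter, 51 mm high; origin at the centre of its underside. Leave alone.

How it is judged:
By the outcome, as a careful person would: the job done as asked, in the order asked, and still so for the second after the job is handed in, with the robot touching nothing.
It also fails if it takes over 67 s, if anything falls off the work surface, if the arm or the gripper's body presses on something with over 40 N, if the wrist force passes 120 N, or if a joint passes its speed limit or range.

## Robot

A 6-joint arm with a two-finger parallel gripper is mounted at the origin on the work surface. World frame = base frame: x ahead of the robot, y to its left, z up, the work surface at z = 0. Lengths are in m, angles in rad, forces in N, time in s.
With the tool pointing down it reaches from about 0.25 to 0.775 m from the base axis. Payload 4 kg.
Tool frame: the origin (TCP) lies on the centre line of the jaws, within the pads' length; the fingertips stand 17 mm ahead of it and the grasp point (between the pads) lies 2 mm behind it; z points along the fingers, y is the line along which they close (so a half turn about z gives the same grasp; the last joint's range is limited). The gripper opens to 94 mm and grips with 3 to 60 N. Pads are 16 mm wide; open, the fingers measure 119 mm over their backs; the gripper's body (75 mm by 177 mm) begins 78 mm behind the grasp point.
Start: joints at [-1.252, 0.087, 1.371, -0, 1.684, -0.103], TCP at [0.225, -0.502, 0.223] pointing down, gripper open.
Joint ranges: [-3.1, 3.1], [-0.76, 2.03], [0.27, 2.55], [-1.08, 4.22], [0.17, 2.65], [-2.57, 2.57]. Speed limits (rad/s): [2.79, 2.79, 3.14, 3.14, 3.14, 3.14].

## Interface

Orientations are given as [roll, pitch, yaw] about the fixed x, y, z axes, in that order (R = Rz(yaw) Ry(pitch) Rx(roll)).
In Python, from bench import robot gives the robot as it stands.
- The arm moves only by the tool servo_tool, never from a script. Its argument "plan" is a list of rows, each a list of 7 numbers: the shift along the tool's x, y, z normalised to -1 to 1, where 1 is 0.1 m, then the turn, a rotation vector about the tool's x, y, z normalised to -1 to 1, where 1 is pi/2 rad, then the finger opening in mm, from 0 to 94. In form: [[x, y, z, ax, ay, az, gripper], ...]. A call has 1 to 12 rows; each row is the pose to reach, as a shift and turn from the pose commanded when the call began, along the tool's axes at that moment; what a row does not reach only later rows make up. A row lasts 1/12 s, in which the tool goes at most 41.7 mm and 7.16 degrees, less where a joint would pass 70% of its speed; a pose out of reach is approached as far as the arm can. A call with a number of a shift or a turn outside -1 to 1 is refused whole. A call with a gripper value outside its range is refused whole. The fingers move at their own pace and stop on an object; the grip force is fixed at half the most. Time passes only in rows, so rows that repeat a pose let the fingers close. It gives the time, the measured TCP pose, the force, the opening and the grip force at its end, in the units of the state.
- robot.get_obs(): the state, without advancing time (a new reading comes with each control period).
- robot.snapshot(name): name is "side" or "top"; returns the picture (400x640x3 uint8, red, green, blue); there is no depth.
- robot.camera_params(name): a dict with "camera_matrix" (3x3 intrinsics, pixels), "rvec" (rotation vector, rad) and "tvec" (3), from world to camera coordinates, as OpenCV has them. Camera axes: x right, y down, z forward; pixel columns grow to the right and rows downward; lengths in m; the calibration is good to about 2 mm. A picture is of the moment at which its call begins. camera_params takes no time and is no camera call.
- robot.close_job(): hands the job in; it is judged then, once.
Trained networks look in the newest picture that a camera, given by its name, has taken for a name from the list of things; names that differ only in an ending like _2 or _b are one class to them, and where a whole thing is asked for, a point or a joint stands for the part that bears it (a point fixed in the world has none). Each returns a list of dicts, best first, with "conf" (0 to 1); they miss things now and then, are a little off and sometimes report something else, mostly with a low value. They report only what shows in the picture. A call takes as long as a camera call.
- robot.find_in(thing, camera): "extent" ([centre column, centre row, width, height] in pixels, round what is visible of it).
The state is a dict: "time": time; "joint_positions": joint angles; "qvel": joint speeds; "joint_torque": joint torques, N m; "tool_pos": TCP position; "ee_rot": TCP orientation; "wrist_force": force on the tool from outside, world axes, zero at the start; "wrist_torque": the same for the moment, N m; "width": finger opening in m; "finger_force": force on a finger pad.
Only numpy, scipy, OpenCV 4.12 (cv2) and the standard library are available. Lean on these libraries where they do the work, as an engineer would, in place of code of your own. Each camera call takes 0.05 s, during which the arm holds its last target. There are 200 camera calls.

## Working session

There is one attempt and no reset: what is moved stays moved. The work goes in short steps, Python scripts to look and compute and a tool call to move; the robot and the scene stay as the last step left them, time stands still between calls to the robot, and variables do not carry over. Pictures are saved under pics/ and viewed, at most 10 in all, crops included, and the job is handed in when it is done.

Besides the shell and the picture viewer there is one more tool, called after "Request:" as name([rows], argument=value, ...), one row to a line, values as JSON. servo_tool: Moves the arm, as the interface text tells. Scaled input: -1 to 1 covers 0.1 m each way for a shift and pi/2 rad each way for a turn. Its arguments: {"type":"object","properties":{"plan":{"type":"array","items":{"type":"array","items":{"type":"number"}}}},"required":["plan"]}

```bash
mkdir -p pics
cat > h.py <<'E'
import numpy as np, cv2
from bench import robot
def cam(n):
    p=robot.camera_params(n); K=np.array(p["camera_matrix"],float); R=cv2.Rodrigues(np.array(p["rvec"],float))[0]; t=np.array(p["tvec"],float).ravel()
    return K,R,t
def onz(n,uv,z):
    K,R,t=cam(n); d=R.T@np.linalg.solve(K,[uv[0],uv[1],1.]); c=-R.T@t
    return c+d*(z-c[2])/d[2]
def proj(n,X):
    K,R,t=cam(n); q=K@(R@np.array(X,float)+t); return q[:2]/q[2]
def tri(a,uva,b,uvb):
    Ps=[c[0]@np.c_[c[1],c[2]] for c in (cam(a),cam(b))]
    X=cv2.triangulatePoints(*Ps,np.array(uva,float).reshape(2,1),np.array(uvb,float).reshape(2,1)).ravel(); return X[:3]/X[3]
def shot(n,f):
    im=robot.snapshot(n); cv2.imwrite(f,cv2.cvtColor(np.asarray(im),cv2.COLOR_RGB2BGR)); return im
E
python3 - <<'E'
from h import *
for n in("side","top"):
    shot(n,f"pics/{n}0.png")
    K,R,t=cam(n); print(n,-R.T@t,K[0,0])
    for th in("timer","knob_top","start_top","ring","ring_mark","catch","reel_a","funnel","tank","canisters","beaker","cassette"):
        print(th,[(np.round(d["extent"],1).tolist(),round(d["conf"],2)) for d in robot.find_in(th,n)[:3]])
print(robot.get_obs())
E
```

```text
side [0.17718808 0.73993593 0.6440854 ] 385.5865614787018
timer [([329.9, 241.4, 96.4, 69.1], 0.71)]
knob_top [([332.3, 240.9, 97.0, 72.0], 0.79)]
start_top [([350.6, 216.8, 12.1, 9.7], 0.65)]
ring [([316.6, 232.8, 26.5, 32.2], 0.67), ([203.8, 241.8, 54.8, 70.5], 0.16)]
ring_mark [([317.8, 236.5, 28.3, 22.0], 0.57), ([201.8, 240.2, 52.5, 69.4], 0.55)]
catch [([318.6, 229.2, 12.7, 16.7], 0.67)]
reel_a [([396.4, 219.4, 31.5, 34.6], 0.94), ([310.5, 159.8, 24.8, 25.8], 0.57)]
funnel [([268.5, 278.2, 39.6, 45.0], 0.71), ([312.8, 159.1, 20.8, 20.7], 0.49)]
tank []
canisters [([264.4, 183.0, 20.2, 52.4], 0.96)]
beaker [([416.2, 145.8, 24.2, 35.3], 0.75)]
cassette [([289.4, 362.3, 13.7, 21.4], 0.78), ([267.4, 279.4, 39.5, 41.0], 0.32)]
top [ 0.47392689 -0.02060327  1.14333086] 395.36970220444584
timer [([279.2, 216.2, 89.2, 74.1], 0.9)]
knob_top [([276.9, 215.8, 87.1, 75.3], 0.95)]
start_top [([298.0, 224.6, 14.8, 7.1], 0.38)]
ring [([261.7, 207.0, 26.6, 24.0], 0.73), ([298.9, 225.7, 10.9, 10.4], 0.28)]
ring_mark [([264.3, 208.5, 26.8, 26.2], 0.56), ([469.4, 242.1, 38.9, 26.4], 0.46)]
catch 
[... 399 characters left out ...]
.9], 0.51)]
{'time': 1.3, 'joint_positions': array([-1.25209987e+00,  8.72031980e-02,  1.37067848e+00, -6.48825859e-06,
        1.68361160e+00, -1.03063865e-01]), 'qvel': array([-0.00072189, -0.00132264, -0.00198245,  0.00114356,  0.00060209,
        0.00043057]), 'joint_torque': array([-1.36390072e-04, -3.40038764e+01, -3.02596021e+01,  7.17285066e-02,
        2.39058951e-02,  3.07617586e-05]), 'tool_pos': array([ 0.22517053, -0.50181816,  0.22251506]), 'ee_rot': array([3.14149447e+00, 1.66364265e-05, 4.21759592e-01]), 'wrist_force': array([0.84003455, 0.49198352, 0.70836692]), 'wrist_torque': array([-0.01915386, -0.01352723,  0.02774466]), 'finger_force': 0.0, 'width': 0.09396980099885956}
```

Run:
```python
from h import *
import cv2
a=cv2.imread("pics/top0.png")[90:290,140:500]; b=cv2.imread("pics/side0.png")[130:320,180:440]
cv2.imwrite("pics/top0c.png",cv2.resize(a,(792,440),interpolation=cv2.INTER_CUBIC)); cv2.imwrite("pics/side0c.png",cv2.resize(b,(780,570),interpolation=cv2.INTER_CUBIC))
def red(n,box):
    im=cv2.imread(f"pics/{n}0.png").astype(int); x,y,w,h=[int(v) for v in box]
    s=im[y-h:y+h,x-w:x+w]; m=((s[...,2]>110)&(s[...,2]-s[...,1]>60)&(s[...,2]-s[...,0]>60)).astype(np.uint8)
    k,l,st,c=cv2.connectedComponentsWithStats(m); print(n,[(st[i,4],st[i,2:4].tolist(),np.round(c[i]+[x-w,y-h],1).tolist()) for i in range(1,k) if st[i,4]>8])
red("top",(298,225,12,12));red("top",(262,207,12,12));red("side",(350,217,12,12));red("side",(317,230,12,16))
```

```text
top [(np.int32(68), [9, 9], [296.9, 225.0])]
top [(np.int32(35), [6, 8], [260.4, 207.6])]
side [(np.int32(49), [9, 7], [351.0, 216.0])]
side [(np.int32(22), [6, 4], [317.3, 224.5])]
```

View pics/top0c.png

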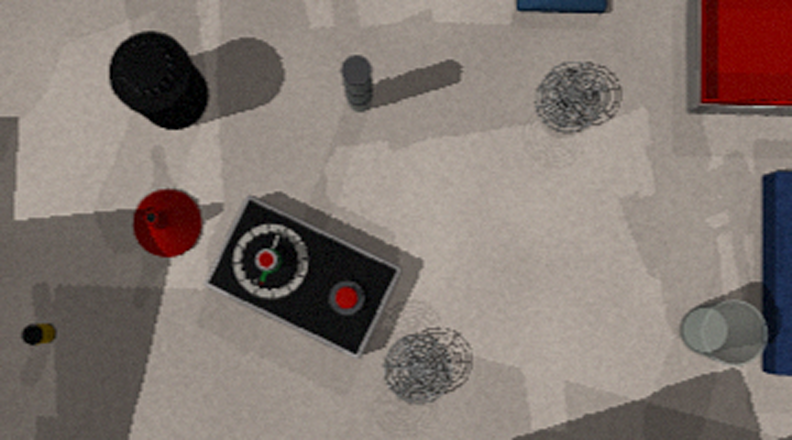

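View pics/side0c.png

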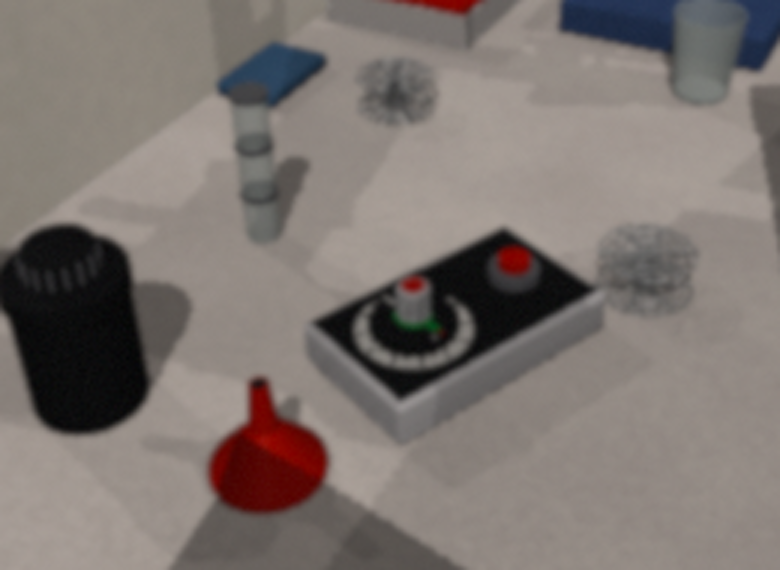

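The top view shows the timer mid-scene, with the knob's red disc at (260.4, 207.6) and the red start button at (296.9, 225.0). In the side view they are at (317.3, 224.5) and (351.0, 216.0). The funnel and reel_a stand clear of both ends of the timer.

Run:
```python
from h import *
k=tri("top",(260.4,207.6),"side",(317.3,224.5)); s=tri("top",(296.9,225.0),"side",(351.0,216.))
print("knob",k,onz("top",(260.4,207.6),.089),onz("side",(317.3,224.5),.089))
print("start",s,onz("top",(296.9,225),.067),onz("side",(351,216.),.067),np.linalg.norm((k-s)[:2]))
for n,uv,z in(("funnel",(215.4,190.9),.04),("tank",(211,125.6),.1),("can",(303.9,126.2),.1),("reelb",(400,134.4),.02),("reela",(329.5,259.9),.02),("cass",(158,243),.03)):
    print(n,onz("top",uv,z))
d=(k-s)[:2]; print("yaw of timer y",np.arctan2(d[1],d[0]))
```

```text
knob [0.5161622  0.11912444 0.08833047] [0.51497385 0.11849563 0.089     ] [0.51704143 0.12029358 0.089     ]
start [0.47267407 0.02139035 0.06203142] [0.47138579 0.02067121 0.067     ] [0.4715092  0.02805315 0.067     ] 0.1069727562657148
funnel [0.55999931 0.25229056 0.04      ]
tank [0.72988563 0.25695301 0.1       ]
can [0.73567228 0.00886559 0.1       ]
reelb [ 0.74005108 -0.26642812  0.02      ]
reela [ 0.37570927 -0.07242429  0.02      ]
cass [0.41029096 0.40825716 0.03      ]
yaw of timer y 1.1521384397559769
```

Request:
servo_tool([
  [1,-0.86,0,0,0,0,60],
  [1,-0.86,0,0,0,0,60],
  [1,-0.86,0,0,0,0,60],
  [1,-0.86,0,0,0,0,60],
])

```text
time: 1.63
tool_pos: [0.2831, -0.378, 0.223]
ee_rot: [-3.141, -0.003, 0.426]
wrist_force: [-0.9, 0.4, 0.5]
width: 0.0706
finger_force: 0.0
```

Request:
servo_tool([
  [1,-0.86,0,0,0,0,60],
  [1,-0.86,0,0,0,0,60],
  [1,-0.86,0,0,0,0,60],
  [1,-0.86,0,0,0,0,60],
])

```text
time: 1.97
tool_pos: [0.339, -0.2587, 0.2231]
ee_rot: [-3.141, -0.003, 0.428]
wrist_force: [0.3, 0.4, 0.4]
width: 0.0598
finger_force: 0.0
```

Request:
servo_tool([
  [1,-0.86,0,0,0,0,60],
  [1,-0.86,0,0,0,0,60],
  [1,-0.86,0,0,0,0,60],
  [1,-0.86,0,0,0,0,60],
])

```text
time: 2.3
tool_pos: [0.395, -0.1394, 0.2228]
ee_rot: [-3.141, -0.003, 0.428]
wrist_force: [0.1, -0.8, -0.2]
width: 0.0599
finger_force: 0.0
```

Request:
servo_tool([
  [1,-0.86,0,0,0,0,60],
  [1,-0.86,0,0,0,0,60],
  [1,-0.86,0,0,0,0,60],
  [1,-0.86,0,0,0,0,60],
])

```text
time: 2.63
tool_pos: [0.451, -0.0203, 0.2224]
ee_rot: [-3.14, -0.002, 0.428]
wrist_force: [-0.1, -0.5, 0.2]
width: 0.0597
finger_force: 0.0
```

Request:
servo_tool([
  [1,-0.86,0,0,0,-0.6,60],
  [1,-0.86,0,0,0,-0.6,60],
  [1,-0.86,0,0,0,-0.6,60],
  [1,-0.86,0,0,0,-0.6,60],
  [1,-0.86,0,0,0,-0.6,60],
  [1,-0.86,0,0,0,-0.6,60],
  [1,-0.86,0,0,0,-0.6,60],
  [1,-0.86,0,0,0,-0.6,60],
  [1,-0.86,0,0,0,-0.6,60],
])

```text
time: 3.38
tool_pos: [0.5058, 0.0937, 0.2223]
ee_rot: [3.142, 0.001, 1.364]
wrist_force: [0.7, -0.5, 0.5]
width: 0.0598
finger_force: 0.0
```

Request:
servo_tool([
  [0,0,0,0,0,-0.6,60],
  [0,0,0,0,0,-0.6,60],
  [0,0,0,0,0,-0.6,60],
  [0,0,0,0,0,-0.6,60],
  [0,0,0,0,0,-0.6,60],
  [0,0,0,0,0,-0.6,60],
  [0,0,0,0,0,-0.6,60],
  [0,0,0,0,0,-0.6,60],
  [0,0,0,0,0,-0.6,60],
])

```text
time: 4.13
tool_pos: [0.5056, 0.094, 0.2224]
ee_rot: [-3.141, 0.001, 2.305]
wrist_force: [0.2, 0.5, 0.9]
width: 0.0599
finger_force: 0.0
```

Request:
servo_tool([
  [0.115,0.247,0,0,0,0,60],
  [0.115,0.247,0.4,0,0,0,60],
  [0.115,0.247,0.8,0,0,0,60],
  [0.115,0.247,1,0,0,0,60],
  [0.115,0.247,1,0,0,0,60],
])

```text
time: 4.55
tool_pos: [0.5122, 0.1192, 0.1161]
ee_rot: [-3.131, -0.007, 2.303]
wrist_force: [0.1, -0.2, -0.9]
width: 0.0598
finger_force: 0.0
```

Run:
```python
from h import *
a=shot("side","pics/side1.png");b=shot("top","pics/top1.png"); o=robot.get_obs(); print(o["tool_pos"],o["joint_positions"])
tip=o["tool_pos"]-[0,0,.017]; print(proj("side",tip),proj("top",tip))
A=cv2.imread("pics/side1.png")[150:290,240:410];B=cv2.imread("pics/top1.png")[150:270,200:340]
cv2.imwrite("pics/c1.png",cv2.resize(A,None,fx=4.2,fy=4.2,interpolation=cv2.INTER_CUBIC))
```

```text
[0.51589127 0.11972733 0.12231505] [ 1.21163930e-01  8.44818454e-02  1.57393177e+00 -3.15945148e-04
  1.48431209e+00 -6.12343225e-01]
[317.73190358 218.91724948] [259.13214553 206.97260357]
```

View pics/c1.png

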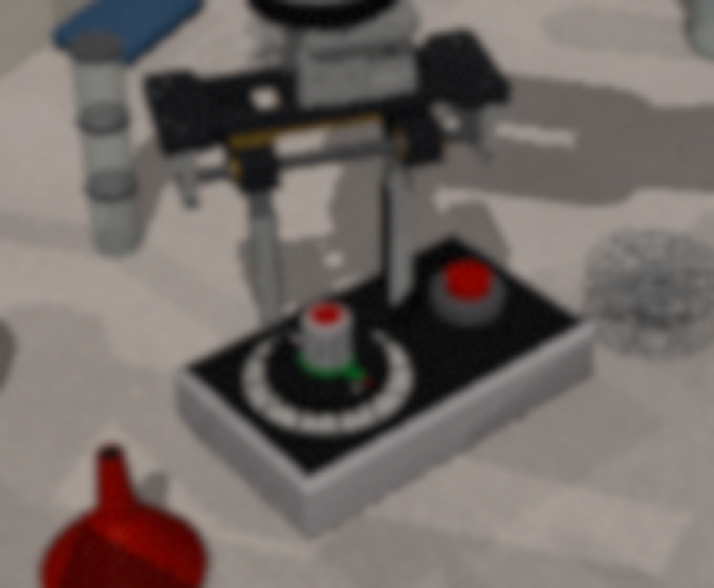

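The side view shows the fingers straddling the knob: tips at crop (268, 320) and (400, 303), the red disc at (325, 314). The arm was still settling when the picture was taken. I'll descend slowly to a TCP height of about 83 mm, which puts the tips at 66 mm, clear of the ring.

Request:
servo_tool([
  [0,-0.01,0.05,0,0,0,60],
  [0,-0.01,0.1,0,0,0,60],
  [0,-0.01,0.15,0,0,0,60],
  [0,-0.01,0.2,0,0,0,60],
  [0,-0.01,0.25,0,0,0,60],
  [0,-0.01,0.3,0,0,0,60],
  [0,-0.01,0.35,0,0,0,60],
  [0,-0.01,0.38,0,0,0,60],
  [0,-0.01,0.39,0,0,0,60],
  [0,-0.01,0.39,0,0,0,60],
  [0,-0.01,0.39,0,0,0,60],
])

```text
time: 5.57
tool_pos: [0.5153, 0.1197, 0.0835]
ee_rot: [3.142, 0.0, 2.307]
wrist_force: [1.8, 0.4, -0.8]
width: 0.0599
finger_force: 0.0
```

Request:
servo_tool([
  [0,0,0,0,0,0,45],
  [0,0,0,0,0,0,38],
  [0,0,0,0,0,0,34],
  [0,0,0,0,0,0,32],
  [0,0,0,0,0,0,30],
  [0,0,0,0,0,0,30],
])

```text
time: 6.07
tool_pos: [0.5152, 0.1196, 0.0835]
ee_rot: [3.142, 0.0, 2.307]
wrist_force: [0.2, 0.4, -0.7]
width: 0.0303
finger_force: 0.0
```

Run:
```python
from h import *
a=shot("side","pics/side2.png");b=shot("top","pics/top2.png"); o=robot.get_obs(); print(o["tool_pos"],o["ee_rot"],o["wrist_force"],o["wrist_torque"],o["width"])
A=cv2.imread("pics/side2.png")[180:270,270:380]
cv2.imwrite("pics/c2.png",cv2.resize(A,None,fx=6.5,fy=6.5,interpolation=cv2.INTER_CUBIC))
```

```text
[0.51515648 0.11961611 0.083485  ] [-3.14155895e+00  1.21836443e-04  2.30673338e+00] [ 0.04590526 -0.26702558  0.42910121] [ 0.01323781 -0.05734525  0.04525274] 0.02983012518316232
```

View pics/c2.png

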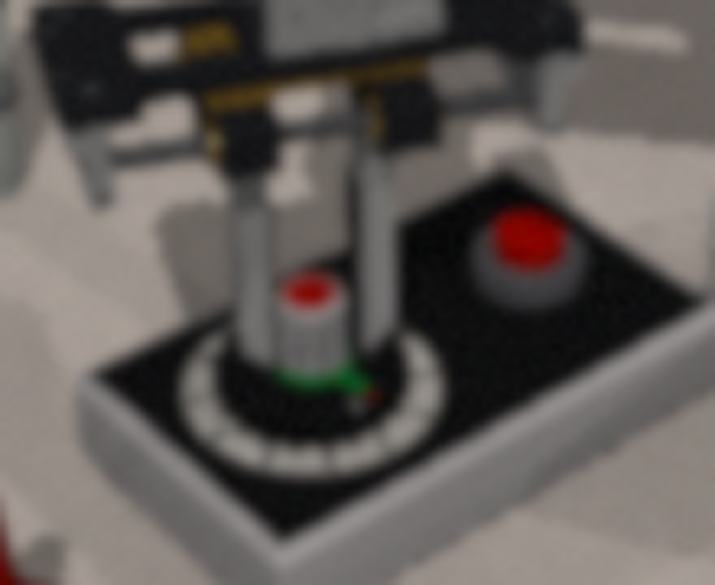

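The fingers straddle the knob evenly. Their tips are at crop (255, 365) and (375, 345), the knob axis is near column 312, and the tips clear the ring. The pointer is at its red tick (372, 397). Closing now.

Request:
servo_tool([
  [0,0,0,0,0,0,26],
  [0,0,0,0,0,0,24],
  [0,0,0,0,0,0,22],
  [0,0,0,0,0,0,22],
  [0,0,0,0,0,0,22],
])

```text
time: 6.58
tool_pos: [0.5156, 0.12, 0.0835]
ee_rot: [3.14, 0.0, 2.307]
wrist_force: [1.7, 1.0, -1.6]
width: 0.0252
finger_force: 30.0
```

```bash
cat > o.py <<'E'
from bench import robot; import numpy as np; np.set_printoptions(precision=4,suppress=True)
o=robot.get_obs()
for k in("time","tool_pos","ee_rot","wrist_force","wrist_torque","width","finger_force","joint_positions"): print(k,o[k])
E
python3 o.py
```

```text
time 6.5833
tool_pos [0.5156 0.12   0.0835]
ee_rot [3.1404 0.0002 2.3068]
wrist_force [ 1.6745  0.9944 -1.6426]
wrist_torque [ 0.3455 -0.4931 -0.0119]
width 0.025181489515874216
finger_force 29.996134042739868
joint_positions [ 0.1212  0.1106  1.6258  0.0005  1.4041 -0.6149]
```

Request:
servo_tool([
  [0,0,0,0,0,0.03,22],
  [0,0,0,0,0,0.06,22],
  [0,0,0,0,0,0.09,22],
  [0,0,0,0,0,0.12,22],
  [0,0,0,0,0,0.15,22],
  [0,0,0,0,0,0.18,22],
  [0,0,0,0,0,0.21,22],
  [0,0,0,0,0,0.24,22],
  [0,0,0,0,0,0.27,22],
  [0,0,0,0,0,0.3,22],
])

```text
time: 7.42
tool_pos: [0.5157, 0.1201, 0.0835]
ee_rot: [3.14, -0.0, 1.833]
wrist_force: [2.4, 1.5, -1.3]
width: 0.0257
finger_force: 30.0
```

```bash
python3 o.py
```

```text
time 7.4167
tool_pos [0.5157 0.1201 0.0835]
ee_rot [ 3.14   -0.0004  1.8335]
wrist_force [ 2.443   1.5118 -1.2892]
wrist_torque [ 0.339  -0.6076  0.0588]
width 0.025677612775966144
finger_force 29.994612336158752
joint_positions [ 0.1212  0.1107  1.6257  0.0006  1.4037 -0.1416]
```

Request:
servo_tool([
  [0,0,0,0,0,0.02,22],
  [0,0,0,0,0,0.04,22],
  [0,0,0,0,0,0.04,22],
])

```text
time: 7.67
tool_pos: [0.5157, 0.12, 0.0835]
ee_rot: [3.14, -0.001, 1.772]
wrist_force: [3.5, 1.8, -2.0]
width: 0.0254
finger_force: 30.0
```

```bash
python3 o.py
```

```text
time 7.6667
tool_pos [0.5157 0.12   0.0835]
ee_rot [ 3.14   -0.0005  1.7723]
wrist_force [ 3.541   1.8237 -2.0151]
wrist_torque [ 0.4626 -0.6641 -0.0288]
width 0.025442363986679557
finger_force 29.996072351932526
joint_positions [ 0.1212  0.1106  1.6257  0.0007  1.4037 -0.0804]
```

Request:
servo_tool([
  [0,0,0,0,0,0.02,22],
  [0,0,0,0,0,0.04,22],
  [0,0,0,0,0,0.06,22],
  [0,0,0,0,0,0.06,22],
])

```text
time: 8.0
tool_pos: [0.5158, 0.1201, 0.0836]
ee_rot: [3.14, -0.001, 1.679]
wrist_force: [4.0, 2.8, -2.1]
width: 0.0252
finger_force: 30.0
```

```bash
cat > avg.py <<'E'
from bench import robot; import numpy as np; np.set_printoptions(precision=4,suppress=True)
r=[]
for i in range(5):
    robot.snapshot("side"); o=robot.get_obs(); r.append([o["wrist_torque"][2],o["joint_torque"][5],o["ee_rot"][2]])
r=np.array(r); print(o["time"],r.mean(0),r.std(0),o["wrist_force"],o["width"])
E
python3 avg.py
```

```text
8.25 [-0.0134 -0.013   1.6796] [0.0271 0.0148 0.    ] [ 4.6471  3.3004 -1.752 ] 0.02527862453423897
```

```bash
cat > g.py <<'E'
from h import *
import sys
def green(im):
    im=np.asarray(im)[225:255,300:345].astype(float); g=np.clip(im[...,1]-np.maximum(im[...,0],im[...,2])-15,0,None)
    ys,xs=np.mgrid[225:255,300:345]; w=g*(xs>322); return np.round([g.sum(),(g*xs).sum()/g.sum(),(g*ys).sum()/g.sum(),w.sum(),(w*xs).sum()/(w.sum()+1e-9),(w*ys).sum()/(w.sum()+1e-9)],2)
if len(sys.argv)>1:
    print(green(cv2.imread(sys.argv[1])[...,::-1]))
o=robot.get_obs(); print("moving",o["wrist_torque"][2],o["joint_torque"][5],o["ee_rot"][2])
r=[];t=[]
for i in range(4):
    r.append(green(robot.snapshot("side"))); o=robot.get_obs(); t.append([o["wrist_torque"][2],o["joint_torque"][5],o["ee_rot"][2]])
print(np.mean(r,0).round(2),np.std(r,0).round(2)); print(np.mean(t,0),o["time"],o["wrist_force"])
E
python3 g.py pics/side2.png
python3 - <<'E'
from h import *
k=np.array([.516,.1195,.061])
for a in np.linspace(-np.pi,np.pi,13): print(round(a,2),proj("side",k+.027*np.array([np.cos(a),np.sin(a),0])).round(1),end=" ")
E
```

```text
[616.   320.9  238.02 268.   323.96 238.03]
moving 0.026863512240726705 -0.015741530223749578 1.6795855022180328
[635.75 319.75 237.92 228.   324.05 238.3 ] [5.07 0.04 0.01 1.87 0.01 0.02]
[-0.00593144 -0.01575882  1.67953356] 8.45 [ 4.31244932  3.55588095 -2.84747344]
-3.14 [328.3 237.1] -2.62 [329.4 233.3] -2.09 [327.6 229.8] -1.57 [323.3 227.4] -1.05 [317.6 226.7] -0.52 [312.1 227.8] 0.0 [308.1 230.5] 0.52 [306.6 234.2] 1.05 [308.3 237.8] 1.57 [312.6 240.4] 2.09 [318.5 241.2] 2.62 [324.2 240. ] 3.14 [328.3 237.1]
```

Request:
servo_tool([
  [0,0,0,0,0,0.02,22],
  [0,0,0,0,0,0.04,22],
  [0,0,0,0,0,0.06,22],
])

```text
time: 8.7
tool_pos: [0.5158, 0.12, 0.0836]
ee_rot: [3.14, -0.001, 1.584]
wrist_force: [3.5, 3.0, -2.4]
width: 0.0254
finger_force: 30.0
```

```bash
python3 g.py
```

```text
moving 0.1322298841161292 -0.1392010599374771 1.5841467657944532
[616.5  319.69 237.96 218.25 323.98 238.32] [0.87 0.01 0.01 1.64 0.01 0.02]
[0.04987416 0.13271858 1.58471707] 8.9 [ 4.19936023  2.48269133 -2.2200357 ]
```

Request:
servo_tool([
  [0,0,0,0,0,0.02,22],
  [0,0,0,0,0,0.04,22],
])

```text
time: 9.07
tool_pos: [0.5158, 0.12, 0.0836]
ee_rot: [3.14, -0.001, 1.521]
wrist_force: [4.2, 2.8, -2.8]
width: 0.0253
finger_force: 30.0
```

```bash
python3 g.py
```

```text
moving 0.1471972055576958 -0.16745785251259804 1.5214915633930786
[537.   320.02 238.19 171.   323.67 238.6 ] [9.25 0.04 0.01 0.71 0.01 0.01]
[0.07688928 0.133553   1.52188748] 9.2667 [ 5.39283775  3.16017481 -2.5963664 ]
```

Request:
servo_tool([
  [0,0,0,0,0,0.02,22],
  [0,0,0,0,0,0.04,22],
])

```text
time: 9.43
tool_pos: [0.5159, 0.12, 0.0836]
ee_rot: [3.14, -0.001, 1.459]
wrist_force: [4.1, 3.7, -3.1]
width: 0.0256
finger_force: 30.0
```

```bash
python3 g.py
```

```text
moving 0.17067494263043004 -0.16750209499150515 1.458673377624356
[568.75 319.4  238.28 137.25 323.42 238.83] [1.297e+01 2.000e-02 1.000e-02 3.270e+00 1.000e-02 2.000e-02]
[0.06895887 0.13350653 1.45906715] 9.6333 [ 4.58419989  2.56626917 -1.5608806 ]
```

Request:
servo_tool([
  [0,0,0,0,0,0.02,22],
  [0,0,0,0,0,0.04,22],
])

```text
time: 9.8
tool_pos: [0.5159, 0.12, 0.0836]
ee_rot: [3.14, -0.001, 1.396]
wrist_force: [4.1, 3.8, -3.3]
width: 0.025
finger_force: 30.0
```

```bash
python3 g.py
```

```text
moving 0.14145574952493606 -0.1676057232543826 1.395808972108936
[648.25 319.24 238.37 141.   323.31 239.13] [3.7  0.04 0.01 4.95 0.   0.03]
[0.07371611 0.1334079  1.39625744] 10.0 [ 3.43585455  2.97687149 -3.20996515]
```

Request:
servo_tool([
  [0,0,0,0,0,0.01,22],
  [0,0,0,0,0,0.02,22],
])

```text
time: 10.17
tool_pos: [0.5159, 0.12, 0.0836]
ee_rot: [3.14, -0.001, 1.365]
wrist_force: [5.1, 3.7, -2.8]
width: 0.0253
finger_force: 30.0
```

```bash
python3 g.py
```

```text
moving 0.14350621600896396 -0.007256175158545375 1.3651668556215535
[569.75 318.88 238.43 101.75 323.26 239.34] [4.97 0.04 0.01 3.19 0.01 0.01]
[0.09533032 0.12493036 1.36532974] 10.3667 [ 5.04688171  3.4453706  -2.50498511]
```

Request:
servo_tool([
  [0,0,0,0,0,0.01,22],
  [0,0,0,0,0,0.01,22],
])

```text
time: 10.53
tool_pos: [0.5159, 0.12, 0.0836]
ee_rot: [3.14, -0.001, 1.35]
wrist_force: [4.3, 3.0, -3.2]
width: 0.0256
finger_force: 30.0
```

```bash
python3 g.py
```

```text
moving 0.1371589010503189 0.18266889732331038 1.3495263602946597
[575.5  318.54 238.36  79.5  323.2  239.46] [4.15 0.04 0.01 1.12 0.01 0.02]
[0.09234109 0.09492406 1.34997025] 10.7333 [ 3.85625162  3.22762064 -3.27282273]
```

Request:
servo_tool([
  [0,0,0,0,0,0.01,22],
  [0,0,0,0,0,0.01,22],
])

```text
time: 10.9
tool_pos: [0.5159, 0.12, 0.0836]
ee_rot: [3.14, -0.001, 1.334]
wrist_force: [4.1, 4.5, -2.2]
width: 0.0254
finger_force: 30.0
```

```bash
python3 g.py
```

```text
moving 0.2705820616826073 0.34595975652337074 1.334313807799733
[594.   318.62 238.38  85.   323.21 239.48] [3.81 0.05 0.02 1.22 0.01 0.01]
[0.23337674 0.25255403 1.33473756] 11.1 [ 3.8014559   2.62802177 -2.57758324]
```

The torque jumped to about 0.25 N m and the pointer stopped moving, so the knob is at its stop, below the 0.40 N m that would drag the ring. Releasing, rising, and checking.

Request:
servo_tool([
  [0,0,0,0,0,0,30],
  [0,0,0,0,0,0,40],
  [0,0,0,0,0,0,50],
  [0,0,0,0,0,0,50],
  [0,0,-0.1,0,0,0,50],
  [0,0,-0.3,0,0,0,50],
  [0,0,-0.6,0,0,0,50],
  [0,0,-0.8,0,0,0,50],
  [0,0,-0.8,0,0,0,50],
])

```text
time: 11.85
tool_pos: [0.518, 0.1199, 0.1699]
ee_rot: [3.132, -0.003, 1.333]
wrist_force: [-0.2, 0.6, 0.6]
width: 0.0504
finger_force: 0.0
```

Run:
```python
from h import *
shot("side","pics/side3.png")
A=[cv2.resize(cv2.imread(f"pics/side{i}.png")[210:260,290:345],None,fx=7,fy=7,interpolation=cv2.INTER_CUBIC) for i in(0,3)]
cv2.imwrite("pics/c3.png",np.hstack(A))
o=robot.get_obs();print(o["tool_pos"],o["ee_rot"],o["wrist_force"])
```

```text
[0.51684929 0.11975288 0.16716205] [ 3.13522852e+00 -2.10855704e-03  1.33292874e+00] [-0.05941845 -0.24309416  0.08593331]
```

View pics/c3.png

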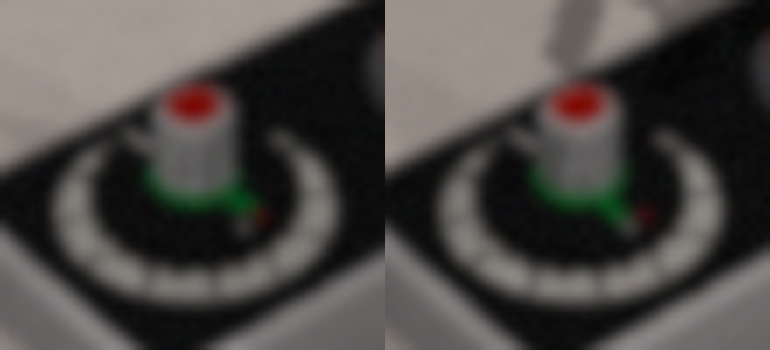

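After the turn the pointer sits at the white tick, crop (630, 222); it was at the red tick, (262, 213), before. The ring's white line and ticks haven't moved. Now the start button.

Request:
servo_tool([
  [-0.3,-0.05,0,0,0,0,0],
  [-0.6,-0.1,0,0,0,0,0],
  [-0.9,-0.18,0,0,0,0,0],
  [-1,-0.197,0,0,0,0,0],
  [-1,-0.197,0,0,0,0,0],
  [-1,-0.197,0,0,0,0,0],
])

```text
time: 12.4
tool_pos: [0.4722, 0.0273, 0.1627]
ee_rot: [-3.141, -0.001, 1.332]
wrist_force: [0.2, -1.2, -0.2]
width: 0.0134
finger_force: 0.0
```

Request:
servo_tool([
  [-0.06,0,0.1,0,0,0,0],
  [-0.06,0,0.3,0,0,0,0],
  [-0.06,0,0.5,0,0,0,0],
  [-0.06,0,0.6,0,0,0,0],
  [-0.06,0,0.65,0,0,0,0],
  [-0.06,0,0.65,0,0,0,0],
  [-0.06,0,0.65,0,0,0,0],
])

```text
time: 12.98
tool_pos: [0.4714, 0.0216, 0.0987]
ee_rot: [3.141, -0.0, 1.334]
wrist_force: [0.8, -0.2, 0.4]
width: 0.0005
finger_force: 0.0
```

Run:
```python
from h import *
shot("side","pics/side4.png")
cv2.imwrite("pics/c4.png",cv2.resize(cv2.imread("pics/side4.png")[170:250,290:390],None,fx=7,fy=7,interpolation=cv2.INTER_CUBIC))
o=robot.get_obs();print(o["tool_pos"],o["ee_rot"],o["wrist_force"],o["width"])
```

```text
[0.47181101 0.02145408 0.09931727] [ 3.13999201e+00 -2.12281007e-04  1.33337293e+00] [0.8559927  0.00205698 0.37054401] 0.0003466578650236673
```

View pics/c4.png

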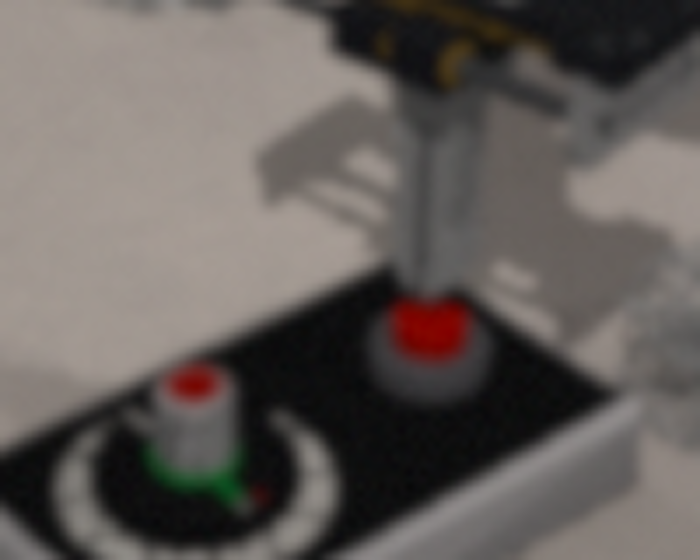

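The closed fingertips, crop (425, 295), sit centred about 15 mm above the button at (430, 325). Pressing slowly.

Request:
servo_tool([
  [0,0,0.05,0,0,0,0],
  [0,0,0.1,0,0,0,0],
  [0,0,0.13,0,0,0,0],
  [0,0,0.16,0,0,0,0],
  [0,0,0.18,0,0,0,0],
  [0,0,0.2,0,0,0,0],
  [0,0,0.21,0,0,0,0],
  [0,0,0.21,0,0,0,0],
])

```text
time: 13.7
tool_pos: [0.4711, 0.0212, 0.0783]
ee_rot: [3.141, 0.0, 1.333]
wrist_force: [-2.2, 0.0, 5.4]
width: 0.0003
finger_force: 2.7
```

Request:
servo_tool([
  [0,0,0.01,0,0,0,0],
  [0,0,0.01,0,0,0,0],
])

```text
time: 13.87
tool_pos: [0.4711, 0.0212, 0.0782]
ee_rot: [3.141, 0.0, 1.333]
wrist_force: [-3.9, 0.6, 10.0]
width: 0.0003
finger_force: 4.8
```

Request:
servo_tool([
  [0,0,0.01,0,0,0,0],
  [0,0,0.01,0,0,0,0],
  [0,0,0.01,0,0,0,0],
])

```text
time: 14.12
tool_pos: [0.4711, 0.0212, 0.0781]
ee_rot: [3.141, 0.0, 1.333]
wrist_force: [-5.5, 1.0, 14.9]
width: 0.0005
finger_force: 6.8
```

Request:
servo_tool([
  [0,0,-0.1,0,0,0,0],
  [0,0,-0.3,0,0,0,0],
  [0,0,-0.6,0,0,0,0],
  [0,0,-0.9,0,0,0,0],
  [0,0,-1,0,0,0,0],
  [0,0,-1,0,0,0,0],
  [0,0,-1,0,0,0,0],
])

```text
time: 14.7
tool_pos: [0.471, 0.0212, 0.1748]
ee_rot: [-3.142, 0.0, 1.333]
wrist_force: [-0.5, -0.7, -0.3]
width: 0.0005
finger_force: 0.0
```

Run:
```python
from h import *
shot("side","pics/side5.png")
A=[cv2.resize(cv2.imread(f"pics/side{i}.png")[195:260,290:370],None,fx=5,fy=5,interpolation=cv2.INTER_CUBIC) for i in(0,5)]
cv2.imwrite("pics/c5.png",np.hstack(A))
o=robot.get_obs();print(o["time"],o["tool_pos"],o["wrist_force"])
```

```text
14.75 [0.47018063 0.02130032 0.17354538] [-0.14459627 -0.56107176 -0.80847089]
```

View pics/c5.png

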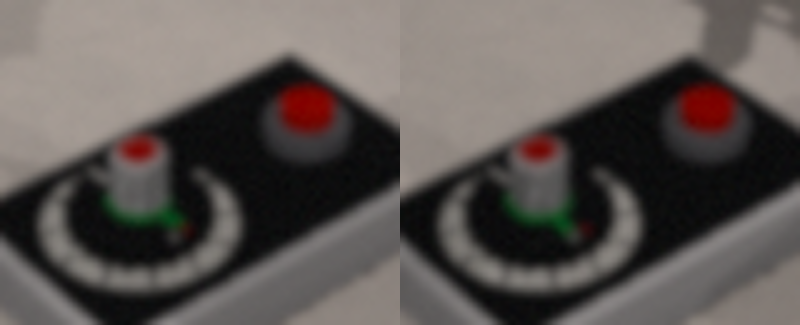

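The button is back up at (707, 108), the pointer is still at the white tick (573, 235), and the ring is unchanged. Handing in.

```bash
python3 -c "
from bench import robot; print(robot.close_job())"
```

```text
the job is handed in; nothing more can be done
None
```

The inner knob is turned to its stop (about 0.27 N m at most; pointer at the white tick, ring unmoved), the start button was pressed fully down and sprang back, nothing else was touched, and the job was handed in at about 15 s.

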